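# Put a vial away in a push-to-open drawer

## Robot

A 6-joint arm with a two-finger parallel gripper is mounted at the origin on a cart in front of the work surface, level with it; the furniture and walls round the work are solid. World frame = base frame: x ahead of the robot, y to its left, z up, the work surface at z = 0. Lengths are in m, angles in rad, forces in N, time in s.
With the tool pointing down it reaches from about 0.35 to 0.775 m from the base axis. Payload 7.3 kg.
Tool frame: the origin (TCP) lies midway between the tips of the shut fingers; the grasp point (between the pads) lies 19 mm behind it; z points along the fingers, y is the direction in which the jaws open and shut (so a half turn about z gives the same grasp; the last joint's range is limited). The gripper opens to 92 mm and grips with 3 to 60 N. Pads are 19 mm wide; open, the fingers measure 130 mm over their backs; the gripper's body (75 mm by 190 mm) begins 47 mm behind the grasp point.
Start: joints at [1.033, 0.342, 1.524, -0, 1.275, -0.146], TCP at [0.2, 0.485, 0.227] pointing down, gripper open.
Joint ranges: [-2.53, 2.53], [-0.77, 2.02], [0.04, 2.7], [-1, 4.14], [0.28, 2.66], [-3.11, 3.11]. Speed limits (rad/s): [2.57, 2.57, 3.14, 3.14, 3.14, 3.14].

## Interface

Orientations are given as [roll, pitch, yaw] about the fixed x, y, z axes, in that order (R = Rz(yaw) Ry(pitch) Rx(roll)).
In Python, from cell import robot gives the robot as it stands.
- The arm moves only by the tool step_arm, never from a script. Its argument "moves" is a list that holds one entry, the list of rows, each a list of 4 numbers: the shift along the tool's x, y, z in m, then the turn about the tool's z in rad. In form: [[[dx, dy, dz, roll], ...]]. A call has 1 to 8 rows; each row shifts and turns the commanded pose from where the row before left it, along the tool's axes as they then stand; what a row does not reach is not made up. A row lasts 1/12 s, in which the tool goes at most 41.7 mm and 7.16 degrees, less where a joint would pass 70% of its speed; a pose out of reach is approached as far as the arm can. A call with a gripper value outside its range is refused whole. "hand" is the opening, from 0 (shut) to 1 (fully open), set as the call begins (left out, the last holds). The fingers move at their own pace and stop on an object; "force" is the grip in N (left out, the last holds). Time passes only in rows, so rows that do not move let the fingers close. It gives the time, the measured TCP pose, the force and the opening at its end, in the units of the state.
- robot.observe(): the state, without advancing time (a new reading comes with each control period).
- robot.read_camera(name): name is "side" or "top" or "wrist"; returns a dict with "frame" (420x560x3 uint8, red, green, blue), "fovy" (degrees; the focal length in pixels is half the picture's height over the tangent of half this angle, whatever the lens; pixels are square), "cx", "cy" (the principal point, pixels), "R" (3x3) and "t" (3): a world point X has camera coordinates R X + t. Camera axes: x right, y down, z forward; pixel columns grow to the right and rows downward; lengths in m; the calibration is good to about 2 mm. The wrist camera is an equidistant fisheye: a pixel r from the principal point sees the ray r / f radians off the axis. A picture is of the moment at which its call begins. There is no depth.
- robot.hand_in(): hands the job in, once; it reports no verdict.
The state is a dict: "time": time; "qpos": joint angles; "qvel": joint speeds; "joint_efforts": joint torques, N m; "tool_pos": TCP position; "tool_rot": TCP orientation; "contact_force": force on the tool from outside, world axes, zero at the start; "torque": the same for the moment, N m; "opening": finger opening in m.
Only numpy, scipy, OpenCV 4.12 (cv2) and the standard library are available. Lean on these libraries where they do the work, as an engineer would, in place of code of your own. Each camera call takes 0.05 s, during which the arm holds its last target.

## Task

Put the blue-capped vial away in the blue drawer. First move the carton standing in front of that drawer aside, keeping it upright, so that the drawer cannot hit it; then push the drawer front in so that its touch latch lets go and it springs out, stand the vial upright in the drawer, and push the drawer shut until it latches again. Leave the red drawer shut and the other bottles on the grey mat standing where they are.

Things in the scene. Friction and masses are not known exactly. Their poses are not given: they have to be found in the camera images.
- unit_blue: blue drawer unit, fixed: white housing 150 deep (x) x 120 wide (y) x 73 mm high, origin at the centre of its underside, x pointing to its back, and a blue front panel 120 wide x 16 mm thick, from 7 to 75 mm above the bench. Shut, the panel's outer face is 102 mm in front of the origin, with an 11 mm gap behind the panel into which it can be pushed
- unit_red: red drawer unit, fixed: white housing 150 deep (x) x 120 wide (y) x 73 mm high, origin at the centre of its underside, x pointing to its back, and a red front panel 120 wide x 16 mm thick, from 7 to 75 mm above the bench. Shut, the panel's outer face is 102 mm in front of the origin, with an 11 mm gap behind the panel into which it can be pushed
- drawer_blue (a joint): blue drawer, m: 0 latched shut, -0.009 stop inward, 0.080 fully out. To open, push the panel in 7 to 9 mm from 0 (4 to 8 N) and withdraw the finger: it springs out by itself at about 0.1 m/s, damped. To shut, push it back (3 to 8 N, more if fast) to at least 6 mm past 0, best to the stop, and let go: it returns to 0 and stays. Each push past 0 toggles the latch
- blue_front (a point): centre of the outer face of the blue drawer's front panel, 45 mm above the bench; moves with the drawer. x points into the unit (level, the way the drawer closes), y along the panel, z up
- blue_floor (a point): point on the blue drawer's inner floor (moves with it), on its centre line, 15 mm above the bench; axes as blue_front. Inside, the drawer is 97 mm wide (y -48 to +48 mm) and 96 mm long (x -41 to +55 mm), open above; side walls 30 mm, front panel 60 mm above this floor. Fully out, x -41 to +50 mm is uncovered; the housing's ceiling is 52 mm above this floor
- drawer_red (a joint): red drawer, m: 0 latched shut, -0.009 stop inward, 0.080 fully out. To open, push the panel in 7 to 9 mm from 0 (4 to 8 N) and withdraw the finger: it springs out by itself at about 0.1 m/s, damped. To shut, push it back (3 to 8 N, more if fast) to at least 6 mm past 0, best to the stop, and let go: it returns to 0 and stays. Each push past 0 toggles the latch
- red_front (a point): centre of the outer face of the red drawer's front panel, 45 mm above the bench; moves with the drawer. x points into the unit (level, the way the drawer closes), y along the panel, z up
- vial_blue_mid (a point): centre, 22 mm above its base, of the small white vial with a blue screw cap and a red band: round, 24 mm diameter, 44 mm tall, about 20 g, standing on the mat; z up along its axis
- vial_red_mid (a point): centre, 22 mm above its base, of the like vial with a red cap and a purple band (24 mm diameter, 44 mm tall), standing on the mat; leave it
- dropper_a_mid (a point): centre, 37 mm above its base, of an amber bottle with a black cap, 32 mm diameter, 75 mm tall, standing on the mat; leave it
- dropper_b_mid (a point): centre, 37 mm above its base, of a second, like amber bottle, 32 mm diameter, 75 mm tall, standing on the mat; leave it
- carton_mid (a point): centre, 32 mm above the bench, of the white and green carton that stands in front of the blue drawer: 50 mm along its x, 75 mm along its y, 65 mm tall (z up), about 0.2 kg, loose; it slides when pushed low down
- mat: flat grey square mat, 180 x 180 x 3 mm, fixed on the bench, on which the two vials and the two amber bottles stand about 90 mm apart; origin at the centre of its underside, x and y along its sides
There are look-alikes about, which are no part of the job. Leave any green look-alike of the part that bears dropper_b_mid alone.

How it is judged:
On the way, in this order (a step that is already met when the one before it is completed fails the run):
1. the blue drawer has sprung out (beyond 70 mm) (value of joint drawer_blue above 0.07 m), for 0.2 s.
2. the blue-capped vial stands upright in the open blue drawer, let go (x of vial_blue_mid in the frame of blue_floor between -0.034 and 0.048 m and y of vial_blue_mid in the frame of blue_floor between -0.042 and 0.042 m and z of vial_blue_mid in the frame of blue_floor between 0.014 and 0.032 m and angle between vial_blue_mid's own z axis and vertical below 0.2 rad and value of joint drawer_blue above 0.05 m and contact force between the fingers and vial_blue below 0.1 N), for 0.2 s.
At the end, for the whole second after the job is handed in: The blue drawer is shut and latched (within 6 mm of flush) with the blue-capped vial standing upright on its floor (within 0.2 rad); the red drawer is shut; the carton stands upright on the bench; the red-capped vial and both amber bottles stand upright within 30 mm of where they were (value of joint drawer_blue between -0.004 and 0.006 m and x of vial_blue_mid in the frame of blue_floor between -0.034 and 0.048 m and y of vial_blue_mid in the frame of blue_floor between -0.042 and 0.042 m and z of vial_blue_mid in the frame of blue_floor between 0.014 and 0.032 m and angle between each of vial_blue_mid, carton_mid, vial_red_mid, dropper_a_mid, dropper_b_mid's own z axis and vertical below 0.2 rad and value of joint drawer_red between -0.004 and 0.006 m and height (world z) of carton_mid below 0.045 m and distance of each of vial_red_mid, dropper_a_mid, dropper_b_mid from where it was at the start of the episode below 0.03 m); the robot touches nothing.
It fails at once if the coming-out blue drawer hits the carton (value of joint drawer_blue above 0.01 m and contact force between drawer_blue and carton above 0.3 N).
It fails at once if the carton is tipped over (angle between carton_mid's own z axis and vertical above 0.7 rad).
It fails at once if the red drawer is opened (value of joint drawer_red above 0.02 m).
It fails at once if another bottle on the mat is knocked over (angle between any of vial_red_mid, dropper_a_mid, dropper_b_mid's own z axis and vertical above 0.6 rad).
It also fails if it takes over 66 s, if anything falls off the work surface, if the arm or the gripper's body presses on something with over 40 N, if the wrist force passes 120 N, or if a joint passes its speed limit or range.

## Working session

There is one attempt and no reset: what is moved stays moved. The work goes in short steps, Python scripts to look and compute and a tool call to move; the robot and the scene stay as the last step left them, time stands still between calls to the robot, and variables do not carry over. Pictures are saved under pics/ and viewed, and the job is handed in when it is done.

Besides the shell and the picture viewer there is one more tool, called as name([rows], argument=value, ...), one row to a line, values as JSON. step_arm: Moves the arm, as the interface text tells. Its arguments: {"type":"object","properties":{"moves":{"type":"array","items":{"type":"array","items":{"type":"array","items":{"type":"number"}}}},"hand":{"type":"number"},"force":{"type":"number"}},"required":["moves"]}

```bash
ls; mkdir -p pics
python3 - <<'E'
from cell import robot
import cv2
s=robot.observe(); print({k:(v if not hasattr(v,'tolist') else v.tolist()) for k,v in s.items()})
for n in ["side","top","wrist"]:
    c=robot.read_camera(n); cv2.imwrite(f"pics/{n}0.png",c["frame"][:,:,::-1]); print(n,c["fovy"],c["cx"],c["cy"],c["R"],c["t"])
E
```

```text
pics
{'time': 0.0, 'qpos': [1.0330059513351493, 0.34270443667137845, 1.5250384369349212, -3.6988182377938576e-05, 1.275388189375627, -0.14598266310591562], 'qvel': [-0.0011359567801389823, 0.001371087761974484, -0.00031340350758529174, -0.0013870120078949405, -0.0014699947608500439, 0.0013093363925834232], 'joint_efforts': [-0.0014511343397316523, -43.12433838844299, -24.421421885490417, 0.07148765958845615, 0.05587395513430238, -0.0001360213309453684], 'tool_pos': [0.20024251945765828, 0.4848621507299895, 0.22604697790139872], 'tool_rot': [-3.140065462375904, -0.0001887910541431559, 2.7497955926768225], 'contact_force': [0.027460135964567426, 0.8259509947279781, -0.36312553281709214], 'torque': [0.03696915187220736, -0.02863501076910254, -0.014863109055393803], 'opening': 0.09180906757478426}
side 53.20500141783777 276.9653073869726 213.13760433635244 [[ 0.84543714 -0.53406799  0.00272515]
 [-0.19513481 -0.3136429  -0.9292742 ]
 [ 0.49715033  0.78511115 -0.36938061]] [-0.48323727  0.14613465  0.82684496]
top 53.33636482098183 282.48498376905496 209.6550884759004 [[-0.13694393 -0.99056957 -0.00427559]
 [-0.97100355  0.13509031 -0.19723773]
 [ 0.19595528 -0.0228589  -0.98034637]] [0.01027135 0.53020024 1.18372896]
wrist 65.70646984690485 278.18346959375145 203.8950420659982 [[ 0.38018727  0.9249089  -0.00108031]
 [ 0.88375426 -0.36292546  0.29540399]
 [ 0.2728297  -0.11326357 -0.95537182]] [-0.52496715 -0.03736143  0.39128176]
```

View pics/top0.png

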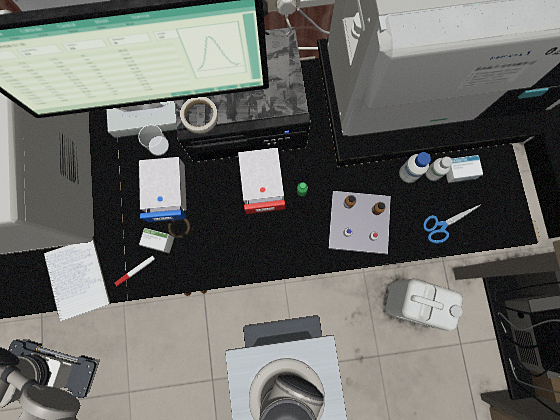

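View pics/side0.png

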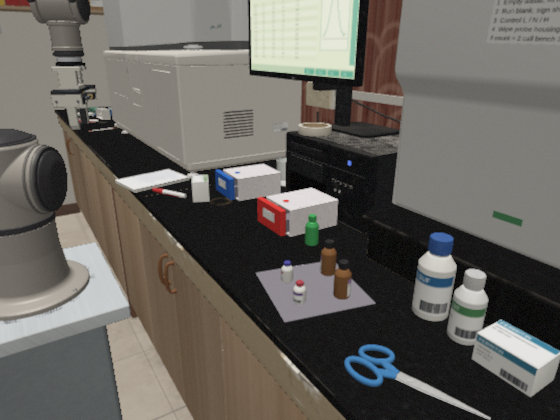

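View pics/wrist0.png

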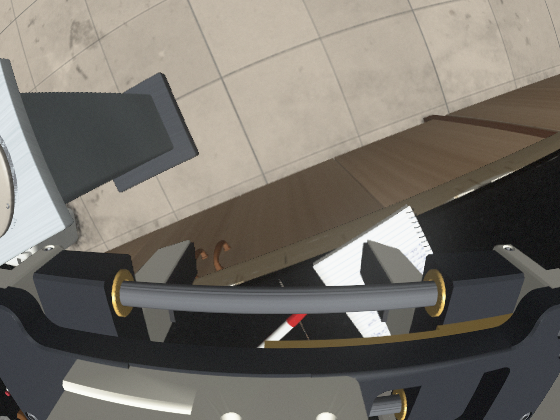

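```bash
cat > h.py <<'E'
import numpy as np, cv2
from cell import robot
def cam(n): return robot.read_camera(n)
def f(c): return c["frame"].shape[0]/2/np.tan(np.radians(c["fovy"])/2)
def ray(c,u,v):
    F=f(c); R=np.array(c["R"]); t=np.array(c["t"])
    d=np.array([(u-c["cx"])/F,(v-c["cy"])/F,1.])
    if c.get("fish"):
        x,y=d[:2]; r=np.hypot(x,y); d=np.array([x/r*np.sin(r),y/r*np.sin(r),np.cos(r)]) if r>1e-9 else np.array([0,0,1.])
    return -R.T@t, R.T@d
def onz(c,u,v,z):
    o,d=ray(c,u,v); return o+d*(z-o[2])/d[2]
def proj(c,X):
    p=np.array(c["R"])@np.array(X)+np.array(c["t"]); F=f(c)
    if c.get("fish"):
        r=np.hypot(p[0],p[1]); a=np.arctan2(r,p[2]); return np.array([c["cx"]+F*a*p[0]/r,c["cy"]+F*a*p[1]/r])
    return np.array([c["cx"]+F*p[0]/p[2],c["cy"]+F*p[1]/p[2]])
def crop(c,x0,y0,x1,y1,k,name):
    im=cv2.resize(c["frame"][y0:y1,x0:x1,::-1],None,fx=k,fy=k,interpolation=cv2.INTER_CUBIC); cv2.imwrite("pics/"+name,im)
E
python3 - <<'E'
from h import *
c=cam("top"); crop(c,90,130,310,280,3.6,"t_a.png"); crop(c,320,180,400,260,7,"t_b.png")
s=cam("side"); crop(s,150,150,350,240,4,"s_a.png"); crop(s,250,200,390,320,5,"s_b.png")
for p in [(0.4,0.3,0),(0.5,-0.2,0)]: print(p,proj(c,p),proj(s,p))
E
```

```text
(0.4, 0.3, 0) [168.67455148 270.38667246] [175.47019286 204.48954011]
(0.5, -0.2, 0) [327.9651088  215.40226954] [298.10225247 263.95214172]
```

View pics/t_a.png

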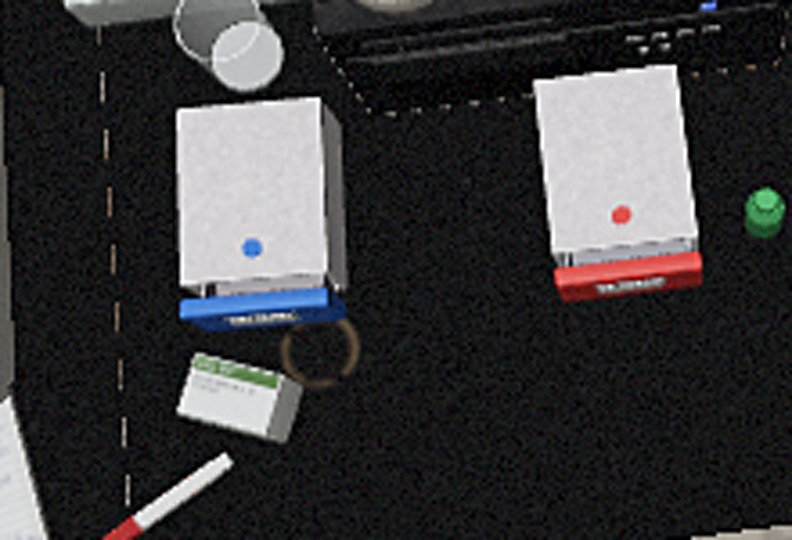

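View pics/t_b.png

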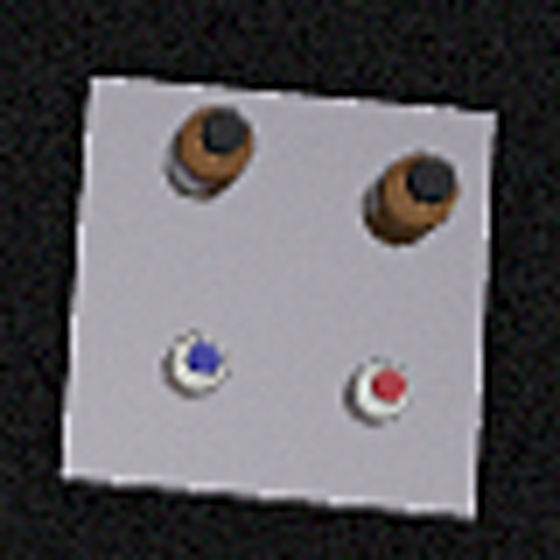

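View pics/s_a.png

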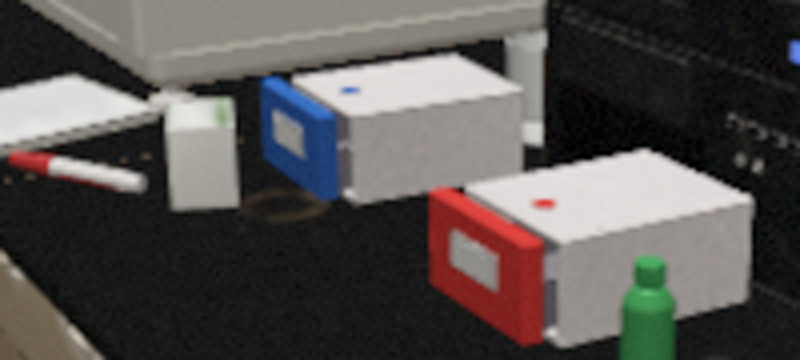

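View pics/s_b.png

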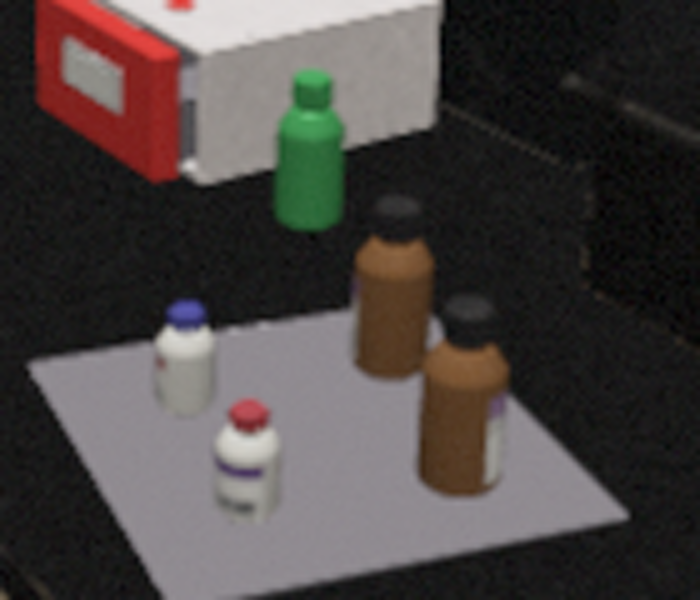

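Run:
```python
from h import *
c=cam("top"); s=cam("side")
def pc(x,y): return 90+x/3.6-0.36,130+y/3.6-0.36
for n,(x,y) in dict(c1=(197,352),c2=(283,373),c3=(270,440),c4=(177,411)).items(): print(n,onz(c,*pc(x,y),0.065).round(4))
for n,(x,y) in dict(h1=(177,109),h2=(321,97),h3=(327,274),h4=(181,286),dot=(252,248)).items(): print(n,onz(c,*pc(x,y),0.073).round(4))
for n,(x,y) in dict(r1=(535,80),r2=(676,66),r3=(697,240),r4=(554,254),dot=(621,215)).items(): print(n,onz(c,*pc(x,y),0.073).round(4))
for n,(x,y) in dict(pl=(180,302),pr=(327,292),fl=(181,319),fr=(327,310)).items(): print(n,onz(c,*pc(x,y),0.075).round(4))
def blob(c,box,lo,hi):
    x0,y0,x1,y1=box; hsv=cv2.cvtColor(c["frame"][y0:y1,x0:x1],cv2.COLOR_RGB2HSV); m=cv2.inRange(hsv,lo,hi); 
    n,l,st,ce=cv2.connectedComponentsWithStats(m); i=1+np.argmax(st[1:,4]); return ce[i]+[x0,y0],st[i]
b=blob(c,(335,222,360,240),(110,90,60),(135,255,255)); b2=blob(s,(275,255,300,280),(110,90,60),(135,255,255))
print(b,b2)
def tri(p,q):
    o1,d1=ray(c,*p);o2,d2=ray(s,*q); k=np.linalg.lstsq(np.c_[d1,-d2],o2-o1,rcond=None)[0]; a=o1+d1*k[0];e=o2+d2*k[1]; return (a+e)/2,np.linalg.norm(a-e)
print(tri(b[0],b2[0]))
print('vial at z.045',onz(c,*b[0],0.045))
r=blob(c,(360,225,390,245),(0,120,60),(8,255,255));print('redvial',r,onz(c,*r[0],0.045))
# amber bottles caps z~.07
for x,y in [(226,130),(432,178)]: print('amber',onz(c,320+x/7,180+y/7,0.076))
# pen
for x,y in [(228,458),(130,530)]: print('pen',onz(c,*pc(x,y),0.01))
# mat
for x,y in [(90,77),(497,114),(475,518),(63,476)]: print('mat',onz(c,320+x/7,180+y/7,0.003))
```

```text
c1 [0.5273 0.3425 0.065 ]
c2 [0.5007 0.2751 0.065 ]
c3 [0.4483 0.2899 0.065 ]
c4 [0.4817 0.3619 0.065 ]
h1 [0.7316 0.3417 0.073 ]
h2 [0.7255 0.2225 0.073 ]
h3 [0.5751 0.2309 0.073 ]
h4 [0.5815 0.349  0.073 ]
dot [0.605  0.2895 0.073 ]
r1 [0.7156 0.0448 0.073 ]
r2 [ 0.7115 -0.073   0.073 ]
r3 [ 0.5617 -0.0699  0.073 ]
r4 [0.5662 0.0467 0.073 ]
dot [ 0.591  -0.0113  0.073 ]
pl [0.5679 0.3501 0.075 ]
pr [0.5598 0.2318 0.075 ]
fl [0.5539 0.3502 0.075 ]
fr [0.545  0.2331 0.075 ]
(array([348.5       , 230.71428571]), array([12,  7,  4,  4, 14], dtype=int32)) (array([286.66666667, 262.11111111]), array([ 8,  5,  8,  5, 36], dtype=int32))
(array([ 0.43865759, -0.24684278,  0.04356333]), np.float64(0.000510850022682536))
vial at z.045 [ 0.43870356 -0.24671847  0.045     ]Traceback (most recent call last):
  File "<stdin>", line 17, in <module>
  File "<stdin>", line 10, in blob
    return _wrapfunc(a, 'argmax', axis=axis, out=out, **kwds)
    return bound(*args, **kwds)
ValueError: attempt to get argmax of an empty sequence
```

```bash
cat >> h.py <<'E'
def plan(x,y,z,yaw,n=None,cur=None):
    s=robot.observe(); p=np.array(s["tool_pos"]); y0=s["tool_rot"][2]
    print("t",round(s["time"],2),"at",p.round(4),"yaw",round(y0,3),"F",np.round(s["contact_force"],1),"open",round(s["opening"],4))
    D=np.array([x,y,z])-p; dy=(yaw-y0+np.pi)%(2*np.pi)-np.pi
    n=n or int(np.ceil(max(np.linalg.norm(D)/0.040,abs(dy)/0.12)))
    out=[]; a=y0
    for i in range(n):
        X=np.array([np.cos(a),np.sin(a),0]);Y=np.array([np.sin(a),-np.cos(a),0])
        d=D/n; out.append([round(float(d@X),4),round(float(d@Y),4),round(float(-d[2]),4),round(float(-dy/n),4)]); a+=dy/n
    for i in range(0,n,8): print([out[i:i+8]])
E
python3 - <<'E'
from h import *
c=cam("top")
def pc(x,y): return 90+x/3.6-0.36,130+y/3.6-0.36
for x,y in [(228,458),(130,530)]: print('pen',onz(c,*pc(x,y),0.01))
for x,y in [(388,385),(203,359)]: print('vials',onz(c,320+x/7,180+y/7,0.045))
for x,y in [(226,130),(432,178)]: print('amber',onz(c,320+x/7,180+y/7,0.076))
plan(0.4836,0.3036,0.15,1.165)
E
```

```text
pen [0.44565027 0.34067308 0.01      ]
pen [0.39757099 0.42540764 0.01      ]
vials [ 0.41528666 -0.32289305  0.045     ]
vials [ 0.43682577 -0.24789043  0.045     ]
amber [ 0.52656046 -0.26811421  0.076     ]
amber [ 0.4946487  -0.34922985  0.076     ]
t 0.4 at [0.2004 0.4852 0.2266] yaw 2.75 F [-0.6 -0.2 -0.5] open 0.0917
[[[-0.0236, -0.0043, 0.0055, 0.1132], [-0.024, -0.0016, 0.0055, 0.1132], [-0.024, 0.0012, 0.0055, 0.1132], [-0.0237, 0.0039, 0.0055, 0.1132], [-0.0231, 0.0065, 0.0055, 0.1132], [-0.0222, 0.0091, 0.0055, 0.1132], [-0.0211, 0.0115, 0.0055, 0.1132], [-0.0196, 0.0138, 0.0055, 0.1132]]]
[[[-0.0179, 0.016, 0.0055, 0.1132], [-0.016, 0.0179, 0.0055, 0.1132], [-0.0139, 0.0196, 0.0055, 0.1132], [-0.0116, 0.021, 0.0055, 0.1132], [-0.0092, 0.0222, 0.0055, 0.1132], [-0.0066, 0.0231, 0.0055, 0.1132]]]
```

Candidates, by pixel in the top view:
- **Vial:** the blue-capped vial on the mat at (348,231). It could be mistaken for the red-capped vial at (375,235) or the large white bottle with a blue cap at (424,158), which is off the mat. The crop shows the mat one is small, with a blue cap and a red band, so I choose that.
- **Drawer:** the blue unit at (162,185), not the red one at (262,180).
- **Carton:** the white and green one at (155,240), not the white and blue box at (465,167).
- **Green bottle:** the one at (302,188) stays where it is.

I'll move the carton first.

step_arm([
  [[-0.0236,-0.0043,0.005,0.113],[-0.024,-0.0016,0.005,0.113],[-0.024,0.0012,0.005,0.113],[-0.0237,0.0039,0.005,0.113],[-0.023,0.0065,0.005,0.113],[-0.022,0.009,0.005,0.113],[-0.021,0.0115,0.005,0.113],[-0.0196,0.0138,0.005,0.113]],
], hand=0.74)

```text
time: 1.07
tool_pos: [0.3628, 0.3812, 0.1865]
tool_rot: [3.141, -0.0, 1.84]
contact_force: [-0.2, -0.0, 0.3]
opening: 0.0679
```

step_arm([
  [[-0.018,0.016,0.005,0.113],[-0.016,0.018,0.005,0.113],[-0.014,0.0196,0.005,0.113],[-0.0116,0.021,0.005,0.113],[-0.009,0.022,0.005,0.113],[-0.0066,0.023,0.005,0.113],[0,0,0,0]],
])

```text
time: 1.65
tool_pos: [0.4862, 0.3019, 0.1556]
tool_rot: [3.141, 0.001, 1.159]
contact_force: [-0.2, -0.5, 0.3]
opening: 0.0678
```

Run:
```python
from h import *
c=cam("wrist"); cv2.imwrite("pics/w1.png",c["frame"][:,:,::-1])
c=cam("top"); crop(c,90,130,310,280,3.6,"t1.png")
s=cam("side"); crop(s,150,120,350,240,4,"s1.png")
plan(0.4836,0.3036,0.022,1.165)
```

```text
t 1.8 at [0.4829 0.3045 0.1566] yaw 1.169 F [ 0.1 -0.1 -0.7] open 0.068
[[[-0.0001, 0.0003, 0.0337, 0.001], [-0.0001, 0.0003, 0.0337, 0.001], [-0.0001, 0.0003, 0.0337, 0.001], [-0.0001, 0.0003, 0.0337, 0.001]]]
```

View pics/w1.png

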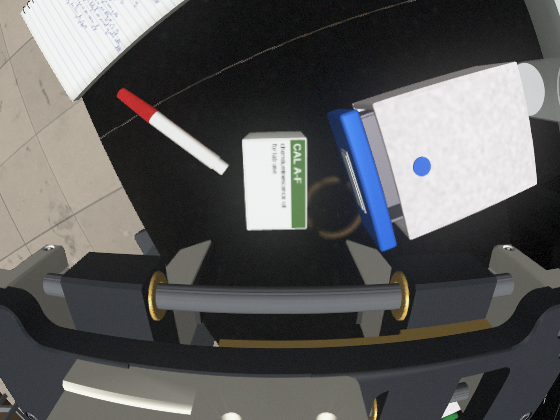

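View pics/s1.png

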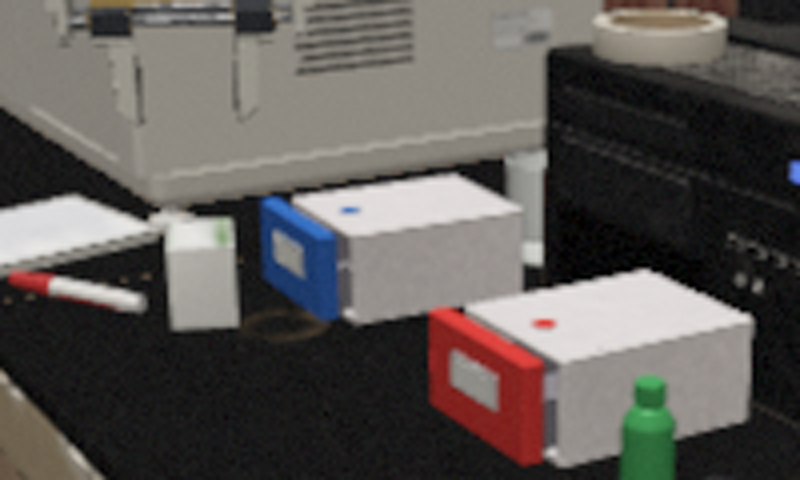

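The wrist view shows the carton at cols 243–307, square to the tool and centred between the fingertips (193 and 360). The blue panel is clear of the right finger, so I'm going down.

step_arm([
  [[0,0,0.034,0],[0,0,0.034,0],[0,0,0.034,0],[0,0,0.033,0],[0,0,0,0]],
])

```text
time: 2.22
tool_pos: [0.4784, 0.3035, 0.0163]
tool_rot: [-3.134, 0.008, 1.171]
contact_force: [-1.9, -1.1, -0.3]
opening: 0.0682
```

step_arm([
  [[0,0,0,0],[0,0,0,0],[0,0,0,0],[0,0,0,0],[0,0,0,0]],
], hand=0.4, force=15)

```text
time: 2.63
tool_pos: [0.4847, 0.3054, 0.0244]
tool_rot: [3.139, -0.004, 1.168]
contact_force: [-1.5, 1.8, 8.4]
opening: 0.05
```

Run:
```python
from h import *
plan(0.4836,0.3036,0.04,1.165)
```

```text
t 2.63 at [0.4847 0.3054 0.0244] yaw 1.168 F [-1.5  1.8  8.4] open 0.05
[[[-0.0021, -0.0003, -0.0156, 0.0031]]]
```

Run:
```python
from h import *
plan(0.44,0.115,0.040,1.165,n=7)
```

```text
t 2.63 at [0.4847 0.3054 0.0244] yaw 1.168 F [-1.5  1.8  8.4] open 0.05
[[[-0.0275, 0.0048, -0.0022, 0.0004], [-0.0275, 0.0048, -0.0022, 0.0004], [-0.0275, 0.0048, -0.0022, 0.0004], [-0.0275, 0.0048, -0.0022, 0.0004], [-0.0275, 0.0048, -0.0022, 0.0004], [-0.0275, 0.0048, -0.0022, 0.0004], [-0.0275, 0.0049, -0.0022, 0.0004]]]
```

step_arm([
  [[0,0,-0.006,0],[0,0,-0.006,0],[0,0,-0.005,0],[0,0,0,0]],
])

```text
time: 2.97
tool_pos: [0.4839, 0.3048, 0.0402]
tool_rot: [3.14, -0.002, 1.168]
contact_force: [0.9, 1.4, -1.6]
opening: 0.0501
```

step_arm([
  [[-0.015,0.002,0,0],[-0.027,0.005,0,0],[-0.035,0.006,0,0],[-0.035,0.006,0,0],[-0.035,0.006,0,0],[-0.027,0.005,0,0],[-0.018,0.004,0,0],[0,0,0,0]],
])

```text
time: 3.63
tool_pos: [0.4382, 0.1118, 0.0387]
tool_rot: [-3.141, 0.001, 1.165]
contact_force: [-0.0, 0.7, -2.9]
opening: 0.0501
```

Run:
```python
from h import *
s=cam("side"); crop(s,150,120,350,240,4,"s2.png")
plan(0.44,0.115,0.023,1.165)
```

```text
t 3.68 at [0.439  0.1132 0.0389] yaw 1.165 F [-0.8  0.1 -2.1] open 0.0496
[[[0.002, 0.0002, 0.0159, -0.0002]]]
```

View pics/s2.png

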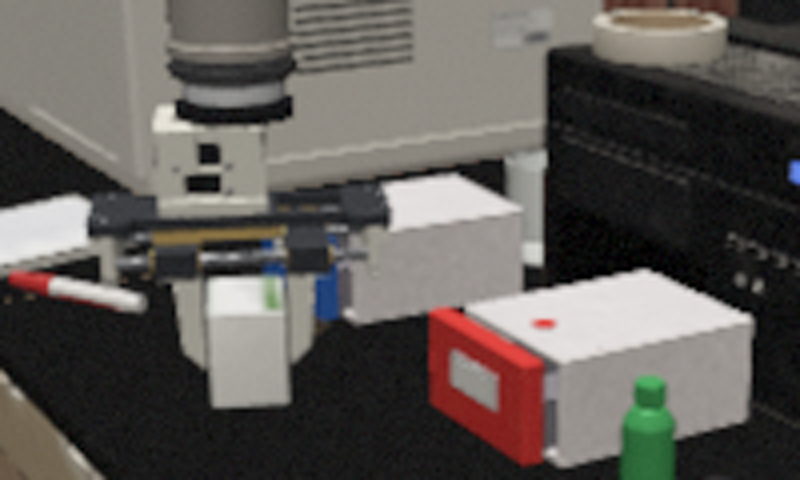

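The carton is held upright (around (248,330) in the crop) and well clear of the drawer. I'll lower it and let go.

step_arm([
  [[0,0,0.005,0],[0,0,0.005,0],[0,0,0.004,0],[0,0,0.002,0],[0,0,0,0]],
])

```text
time: 4.1
tool_pos: [0.4393, 0.1155, 0.0227]
tool_rot: [3.142, -0.0, 1.17]
contact_force: [-1.5, 0.1, 4.3]
opening: 0.0497
```

step_arm([
  [[0,0,0,0],[0,0,0,0],[0,0,0,0]],
], hand=0.78)

```text
time: 4.35
tool_pos: [0.4393, 0.115, 0.0225]
tool_rot: [-3.142, -0.0, 1.169]
contact_force: [-0.3, -0.4, -0.4]
opening: 0.0654
```

step_arm([
  [[0,0,-0.025,0],[0,0,-0.035,0],[0,0,-0.035,0],[0,0,-0.03,0]],
])

```text
time: 4.68
tool_pos: [0.4393, 0.1148, 0.1495]
tool_rot: [3.141, -0.0, 1.168]
contact_force: [0.7, 0.5, -0.1]
opening: 0.0715
```

Run:
```python
from h import *
s=cam("side"); crop(s,150,120,350,240,4,"s3.png")
t=cam("top"); crop(t,90,130,310,280,3.6,"t3.png")
plan(0.46,0.296,0.15,-0.053)
```

```text
t 4.78 at [0.4422 0.1151 0.1521] yaw 1.168 F [-0.9  0.5 -0. ] open 0.0717
[[[0.0158, -0.005, 0.0002, 0.111], [0.0151, -0.0067, 0.0002, 0.111], [0.0143, -0.0083, 0.0002, 0.111], [0.0133, -0.0098, 0.0002, 0.111], [0.0121, -0.0112, 0.0002, 0.111], [0.0108, -0.0125, 0.0002, 0.111], [0.0093, -0.0136, 0.0002, 0.111], [0.0078, -0.0146, 0.0002, 0.111]]]
[[[0.0061, -0.0154, 0.0002, 0.111], [0.0044, -0.0159, 0.0002, 0.111], [0.0026, -0.0163, 0.0002, 0.111]]]
```

View pics/s3.png

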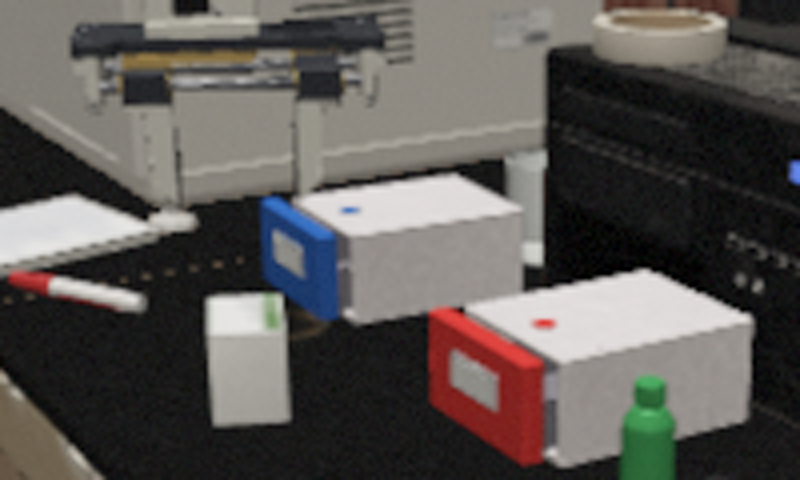

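View pics/t3.png

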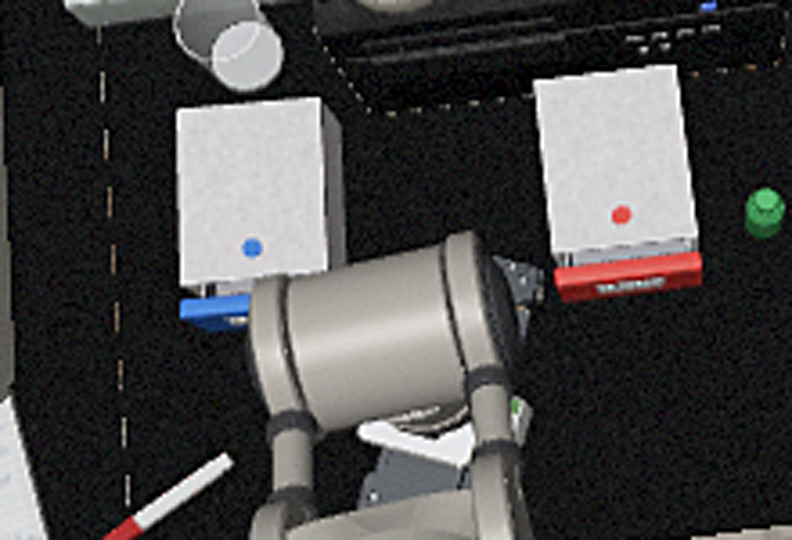

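The carton is standing upright at around (248,360) in the side crop, to the right of the drawer's path. Next I'll shut the fingers and move in front of the blue panel.

step_arm([
  [[0.0158,-0.005,0,0.111],[0.015,-0.0067,0,0.111],[0.0143,-0.0083,0,0.111],[0.0133,-0.0098,0,0.111],[0.012,-0.011,0,0.111],[0.0108,-0.0125,0,0.111],[0.0093,-0.0136,0,0.111],[0.0078,-0.0146,0,0.111]],
], hand=0, force=10)

```text
time: 5.45
tool_pos: [0.4519, 0.2466, 0.1467]
tool_rot: [3.142, 0.001, 0.275]
contact_force: [-0.2, 0.3, -0.8]
opening: 0.0227
```

step_arm([
  [[0.006,-0.0154,0.02,0.111],[0.0044,-0.016,0.03,0.111],[0.0026,-0.0163,0.03,0.111],[0,0,0.025,0],[0,0,0.015,0],[0,0,0,0]],
])

```text
time: 5.95
tool_pos: [0.4542, 0.2943, 0.0233]
tool_rot: [3.138, 0.007, -0.052]
contact_force: [-1.2, 0.6, 0.0]
opening: 0.0005
```

Run:
```python
from h import *
c=cam("wrist"); cv2.imwrite("pics/w4.png",c["frame"][:,:,::-1])
s=cam("side"); crop(s,150,120,350,240,4,"s4.png")
plan(0.52,0.293,0.03,-0.053)
```

```text
t 6.05 at [0.4567 0.2951 0.027 ] yaw -0.053 F [ 0.6 -0.1  0. ] open 0.0007
[[[0.0317, -0.0006, -0.0015, -0.0], [0.0317, -0.0006, -0.0015, -0.0]]]
```

View pics/w4.png

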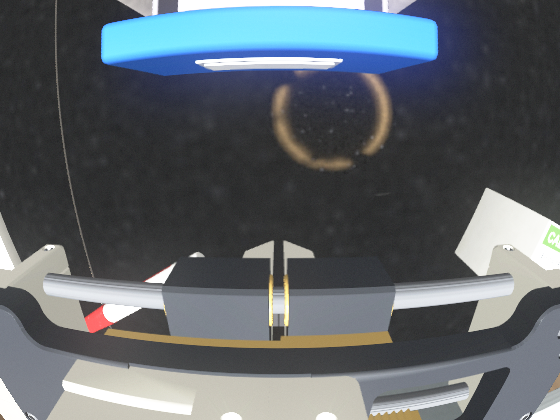

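View pics/s4.png

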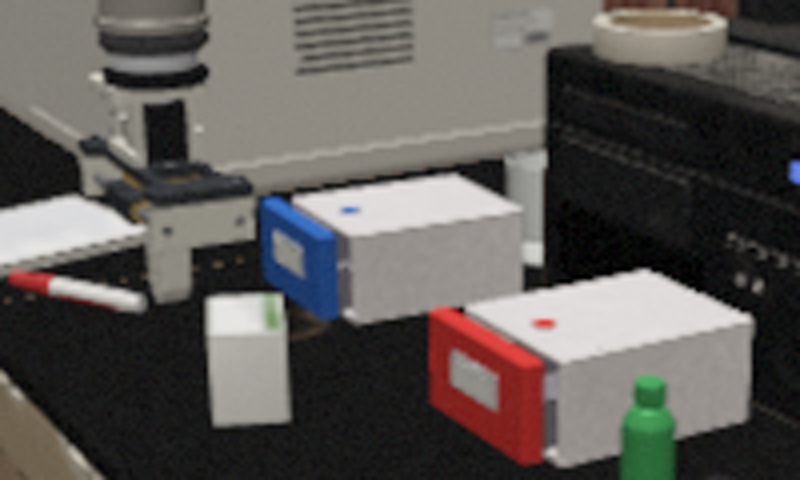

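step_arm([
  [[0.03,0,-0.002,0],[0.03,0,0,0],[0.005,0,0,0],[0.003,0,0,0],[0.003,0,0,0],[0.003,0,0,0]],
])

```text
time: 6.55
tool_pos: [0.5304, 0.2912, 0.0302]
tool_rot: [-3.142, 0.0, -0.053]
contact_force: [0.5, -0.8, -0.0]
opening: 0.0003
```

step_arm([
  [[0.003,0,0,0],[0.003,0,0,0],[0,0,0,0]],
])

```text
time: 6.8
tool_pos: [0.5372, 0.2911, 0.0299]
tool_rot: [-3.141, -0.001, -0.053]
contact_force: [0.6, -0.8, -0.6]
opening: 0.0005
```

step_arm([
  [[0.002,0,0,0],[0.002,0,0,0],[0,0,0,0]],
])

```text
time: 7.05
tool_pos: [0.5412, 0.2907, 0.0297]
tool_rot: [-3.141, -0.0, -0.053]
contact_force: [0.5, -0.4, 0.6]
opening: 0.0007
```

step_arm([
  [[0.002,0,0,0],[0.002,0,0,0],[0,0,0,0]],
])

```text
time: 7.3
tool_pos: [0.5445, 0.2906, 0.0296]
tool_rot: [3.141, 0.001, -0.053]
contact_force: [-3.1, 0.5, 2.6]
opening: 0.0005
```

step_arm([
  [[0.002,0,0,0],[0.002,0,0,0],[0.001,0,0,0],[0,0,0,0]],
])

```text
time: 7.63
tool_pos: [0.5499, 0.2903, 0.0296]
tool_rot: [-3.142, 0.0, -0.053]
contact_force: [-5.0, 0.5, 2.1]
opening: 0.0002
```

step_arm([
  [[0.001,0,0,0],[0.001,0,0,0],[0,0,0,0]],
])

```text
time: 7.88
tool_pos: [0.552, 0.2902, 0.0296]
tool_rot: [-3.141, 0.0, -0.053]
contact_force: [-3.3, 0.9, 0.6]
opening: 0.0002
```

step_arm([
  [[0.001,0,0,0],[0.001,0,0,0],[0,0,0,0]],
])

```text
time: 8.13
tool_pos: [0.5523, 0.2901, 0.0296]
tool_rot: [3.141, 0.004, -0.053]
contact_force: [-9.3, 1.3, 4.5]
opening: 0.0004
```

The stop is reached: the force rose to 9 N with no further travel. Now I'll withdraw quickly and then lift clear.

step_arm([
  [[-0.02,0,0,0],[-0.04,0,0,0],[-0.04,0,0,0],[-0.03,0,0,0],[0,0,-0.03,0],[0,0,-0.04,0],[0,0,-0.04,0],[0,0,-0.02,0]],
])

```text
time: 8.8
tool_pos: [0.4269, 0.2979, 0.1649]
tool_rot: [-3.138, -0.009, -0.053]
contact_force: [1.6, 0.5, 0.4]
opening: 0.0005
```

Run:
```python
from h import *
c=cam("wrist"); cv2.imwrite("pics/w5.png",c["frame"][:,:,::-1])
s=cam("side"); crop(s,150,120,350,240,4,"s5.png")
plan(0.4387,-0.2467,0.15,-0.053)
```

```text
t 8.9 at [0.4276 0.2981 0.1644] yaw -0.053 F [ 1.   0.4 -0.2] open 0.0003
[[[0.0029, 0.0388, 0.001, -0.0], [0.0029, 0.0388, 0.001, -0.0], [0.0029, 0.0388, 0.001, -0.0], [0.0029, 0.0388, 0.001, -0.0], [0.0029, 0.0388, 0.001, -0.0], [0.0029, 0.0388, 0.001, -0.0], [0.0029, 0.0388, 0.001, -0.0], [0.0029, 0.0388, 0.001, -0.0]]]
[[[0.0029, 0.0388, 0.001, -0.0], [0.0029, 0.0388, 0.001, -0.0], [0.0029, 0.0388, 0.001, -0.0], [0.0029, 0.0388, 0.001, -0.0], [0.0029, 0.0388, 0.001, -0.0], [0.0029, 0.0388, 0.001, -0.0]]]
```

View pics/w5.png

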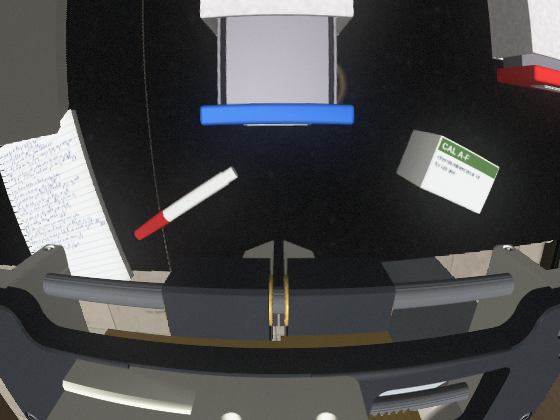

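View pics/s5.png

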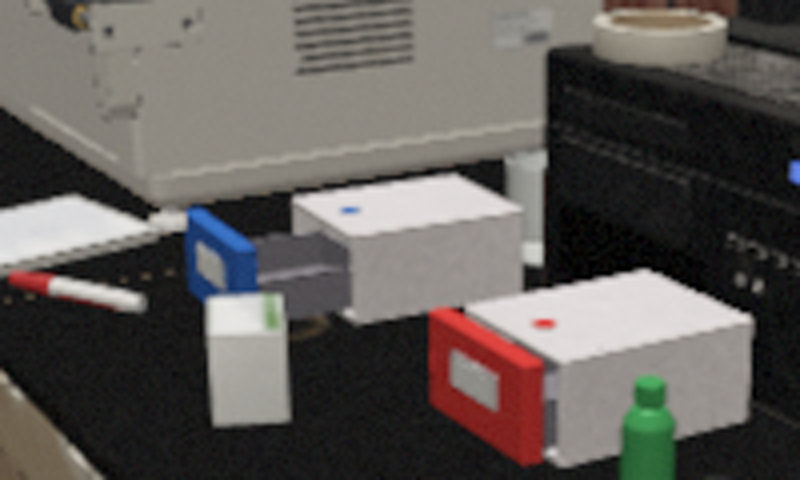

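Run:
```python
from h import *
c=cam("wrist"); c["fish"]=1
s=robot.observe(); p=np.array(s["tool_pos"]); o,_=ray(c,278,204); print("cam rel tool",o-p)
for u,v in [(200,107),(354,106),(200,123),(354,123)]: print(onz(c,u,v,0.075).round(4))
for u,v in [(413,130),(498,164),(481,213)]: print('carton',onz(c,u,v,0.065).round(4))
plan(0.4387,-0.2467,0.15,-0.785)
```

```text
cam rel tool [ 0.07909799 -0.00365298  0.16153527]
[0.5122 0.3548 0.075 ]
[0.5068 0.2369 0.075 ]
[0.4998 0.3558 0.075 ]
[0.4936 0.2373 0.075 ]
carton [0.4873 0.1835 0.065 ]
carton [0.4576 0.0897 0.065 ]
carton [0.4098 0.1047 0.065 ]
t 8.95 at [0.4261 0.2974 0.1619] yaw -0.054 F [-0.7 -0.3 -0.2] open 0.0004
[[[0.003, 0.0388, 0.0009, 0.0522], [0.005, 0.0386, 0.0009, 0.0522], [0.007, 0.0382, 0.0009, 0.0522], [0.009, 0.0378, 0.0009, 0.0522], [0.011, 0.0373, 0.0009, 0.0522], [0.0129, 0.0367, 0.0009, 0.0522], [0.0148, 0.036, 0.0009, 0.0522], [0.0166, 0.0351, 0.0009, 0.0522]]]
[[[0.0185, 0.0342, 0.0009, 0.0522], [0.0202, 0.0332, 0.0009, 0.0522], [0.0219, 0.0321, 0.0009, 0.0522], [0.0236, 0.0309, 0.0009, 0.0522], [0.0251, 0.0296, 0.0009, 0.0522], [0.0267, 0.0283, 0.0009, 0.0522]]]
```

Run:
```python
from h import *
c=cam("wrist"); c["fish"]=1; cv2.imwrite("pics/w6.png",c["frame"][:,:,::-1])
for u,v in [(200,18),(354,17)]: print('housing front',onz(c,u,v,0.073).round(4))
for u,v in [(441,136),(498,164),(481,213),(423,184)]: print('carton',onz(c,u,v,0.065).round(4))
s=cam("side"); 
# near (right, low y) top front corner and near bottom front corner for travel d
x=np.array([0.9986,-0.053]); y=np.array([0.053,0.9986]); O=np.array([0.6534,0.286])
for d in [0,0.055,0.07,0.08]:
    for side in (1,-1):
        P=O-(0.102+d)*x+side*0.06*y
        q=proj(s,[*P,0.075]); w=proj(c,[*P,0.075]); print(d,side,"crop",((q-[150,120])*4+1.5).round(1),"wrist",w.round(1))
```

```text
housing front [0.5813 0.35   0.073 ]
housing front [0.5758 0.2325 0.073 ]
carton [0.4809 0.1566 0.065 ]
carton [0.4562 0.0905 0.065 ]
carton [0.4088 0.1053 0.065 ]
carton [0.4392 0.1724 0.065 ]
0 1 crop [258.9 197.7] wrist [199.  50.]
0 -1 crop [317.9 236. ] wrist [358.2  50.2]
0.055 1 crop [193.5 206.8] wrist [199.7 120.7]
0.055 -1 crop [248.5 246.6] wrist [357.2 121. ]
0.07 1 crop [175.2 209.3] wrist [200.3 140.1]
0.07 -1 crop [229.1 249.5] wrist [356.6 140.4]
0.08 1 crop [162.9 211. ] wrist [200.8 152.9]
0.08 -1 crop [216.  251.5] wrist [356.  153.2]
```

Run:
```python
import cv2
im=cv2.imread("pics/w6.png"); cv2.imwrite("pics/w6c.png",cv2.resize(im[0:260,180:520],None,fx=2.3,fy=2.3))
```

```text
(no output)
```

View pics/w6c.png

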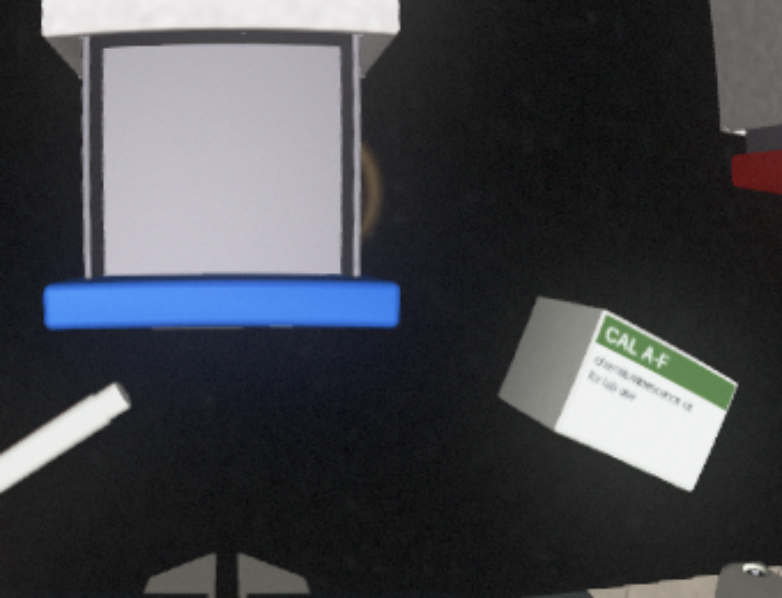

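The drawer was still travelling in those frames. It has now reached about 71 mm (panel edge at row 142) and is still coming out. The carton stands at (0.446, 0.131), clear of it. Next is the vial: I'll close the jaws along the diagonal so the body stays away from the amber bottles.

step_arm([
  [[0.003,0.0388,0,0.052],[0.005,0.0386,0,0.052],[0.007,0.0382,0,0.052],[0.009,0.0378,0,0.052],[0.011,0.0373,0,0.052],[0.013,0.0367,0,0.052],[0.0148,0.036,0,0.052],[0.0166,0.035,0,0.052]],
], hand=0.56)

```text
time: 9.72
tool_pos: [0.4309, -0.0159, 0.1583]
tool_rot: [3.141, 0.002, -0.472]
contact_force: [0.7, -0.1, -0.1]
opening: 0.0484
```

step_arm([
  [[0.0185,0.0342,0,0.052],[0.02,0.0332,0,0.052],[0.022,0.032,0,0.052],[0.0236,0.031,0,0.052],[0.025,0.0296,0,0.052],[0.0267,0.028,0,0.052],[0,0,0,0],[0,0,0,0]],
])

```text
time: 10.38
tool_pos: [0.4371, -0.2483, 0.1577]
tool_rot: [3.141, 0.003, -0.785]
contact_force: [0.4, 0.2, -0.4]
opening: 0.0516
```

Run:
```python
from h import *
c=cam("wrist"); cv2.imwrite("pics/w7.png",c["frame"][:,:,::-1]); c["fish"]=1
hsv=cv2.cvtColor(c["frame"],cv2.COLOR_RGB2HSV); m=cv2.inRange(hsv,(110,90,60),(135,255,255)); n,l,st,ce=cv2.connectedComponentsWithStats(m)
for i in range(1,n):
    if st[i,4]>30: print(ce[i].round(1),st[i,4],onz(c,*ce[i],0.046).round(4))
t=cam("top"); crop(t,90,130,310,280,3.6,"t7.png")
hsv=cv2.cvtColor(t["frame"],cv2.COLOR_RGB2HSV)
plan(0.4387,-0.2467,0.10,-0.785)
```

```text
[274.1 197.8] 178 [ 0.4404 -0.2466  0.046 ]
t 10.48 at [ 0.4373 -0.2458  0.1583] yaw -0.781 F [-0.3  0.1 -0.2] open 0.0515
[[[0.0008, -0.0002, 0.0291, 0.002], [0.0008, -0.0002, 0.0291, 0.002]]]
```

View pics/w7.png

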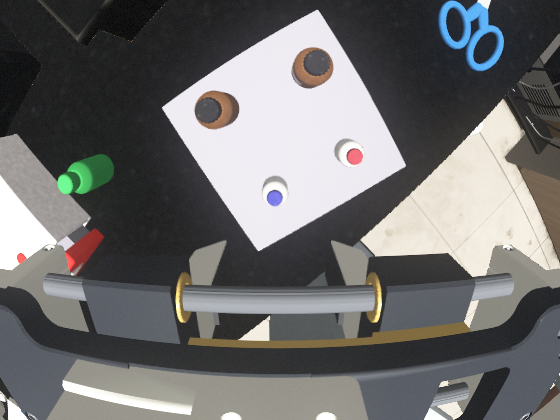

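View pics/t7.png

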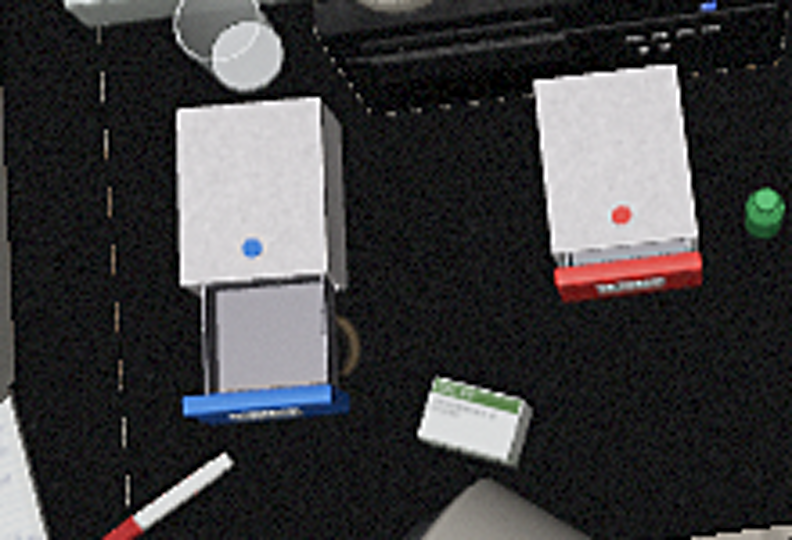

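The drawer is fully out and the carton is clear of it. The wrist view shows the vial's blue cap at (274,198), which puts it at (0.440, -0.247), between the fingers. Descending.

step_arm([
  [[0.002,-0.001,0.035,0],[0,0,0.035,0],[0,0,0.033,0],[0,0,0.025,0],[0,0,0.014,0],[0,0,0,0],[0,0,0,0]],
])

```text
time: 11.07
tool_pos: [0.4399, -0.2458, 0.0173]
tool_rot: [3.141, 0.002, -0.779]
contact_force: [0.4, -0.3, -0.3]
opening: 0.0515
```

step_arm([
  [[0,0,0,0],[0,0,0,0],[0,0,0,0],[0,0,0,0],[0,0,0,0]],
], hand=0.18, force=8)

```text
time: 11.48
tool_pos: [0.4405, -0.2477, 0.0184]
tool_rot: [-3.141, -0.001, -0.781]
contact_force: [-0.3, 0.2, 4.0]
opening: 0.0236
```

Run:
```python
from h import *
s=cam("side"); crop(s,230,170,390,320,4,"s8.png")
plan(0.4387,-0.2467,0.10,-0.785)
```

```text
t 11.53 at [ 0.4405 -0.2477  0.0184] yaw -0.781 F [-0.8  0.7  5. ] open 0.0237
[[[-0.0007, 0.0002, -0.0272, 0.0013], [-0.0007, 0.0002, -0.0272, 0.0013], [-0.0007, 0.0002, -0.0272, 0.0013]]]
```

View pics/s8.png

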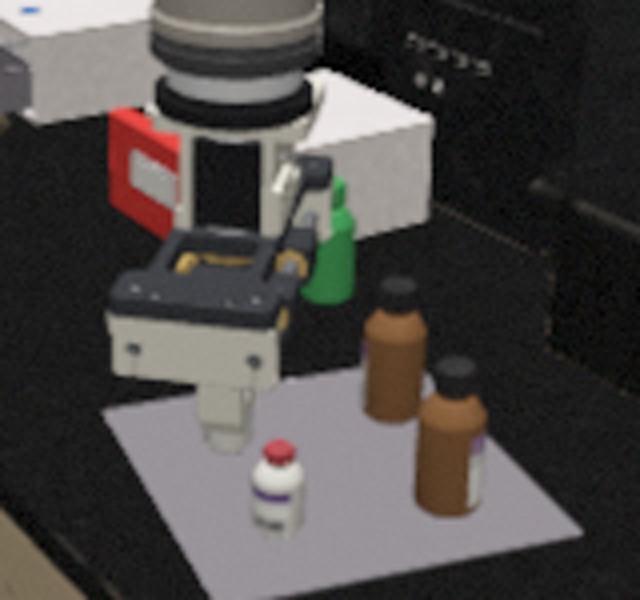

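The grip holds at 23.6 mm, which matches the vial's 24 mm diameter. The other three bottles haven't moved. Lifting.

step_arm([
  [[0,0,-0.01,0],[0,0,-0.025,0],[0,0,-0.035,0],[0,0,-0.035,0],[0,0,-0.025,0],[0,0,0,0]],
])

```text
time: 12.03
tool_pos: [0.4425, -0.2493, 0.1537]
tool_rot: [-3.14, -0.01, -0.781]
contact_force: [1.5, -0.5, -0.7]
opening: 0.0236
```

Run:
```python
from h import *
s=cam("side"); crop(s,200,120,390,320,3.5,"s9.png")
plan(0.4387,-0.2467,0.10,-0.785)
plan(0.524,0.2928,0.15,-0.053)
c=cam("wrist"); cv2.imwrite("pics/w9.png",c["frame"][:,:,::-1])
```

```text
t 12.08 at [ 0.4415 -0.2485  0.1511] yaw -0.781 F [ 0.2  0.3 -0.2] open 0.0236
[[[-0.0016, 0.0003, 0.0255, 0.0019], [-0.0016, 0.0003, 0.0255, 0.0019]]]
t 12.08 at [ 0.4415 -0.2485  0.1511] yaw -0.781 F [ 0.2  0.3 -0.2] open 0.0236
[[[-0.023, -0.0316, 0.0001, -0.052], [-0.0214, -0.0328, 0.0001, -0.052], [-0.0196, -0.0338, 0.0001, -0.052], [-0.0179, -0.0348, 0.0001, -0.052], [-0.016, -0.0357, 0.0001, -0.052], [-0.0141, -0.0365, 0.0001, -0.052], [-0.0122, -0.0372, 0.0001, -0.052], [-0.0103, -0.0377, 0.0001, -0.052]]]
[[[-0.0083, -0.0382, 0.0001, -0.052], [-0.0063, -0.0386, 0.0001, -0.052], [-0.0043, -0.0389, 0.0001, -0.052], [-0.0023, -0.039, 0.0001, -0.052], [-0.0002, -0.0391, 0.0001, -0.052], [0.0018, -0.0391, 0.0001, -0.052]]]
```

View pics/s9.png

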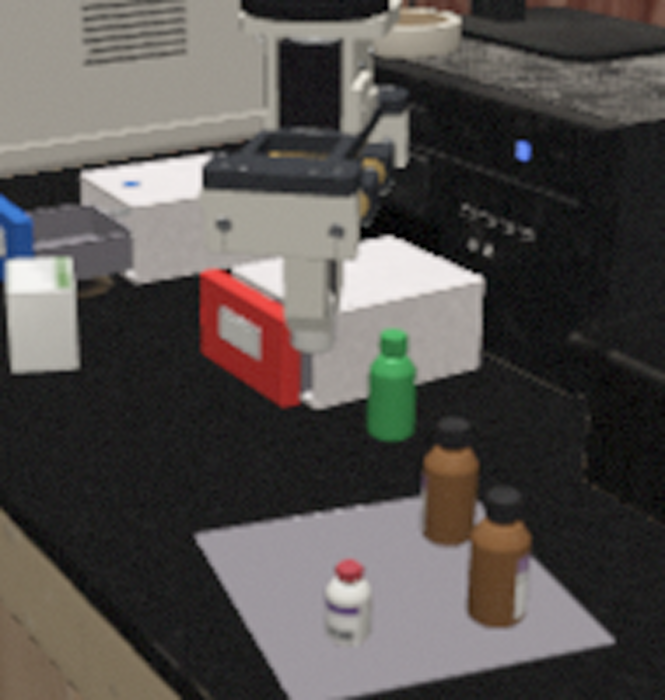

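step_arm([
  [[-0.023,-0.0316,0,-0.052],[-0.0214,-0.0328,0,-0.052],[-0.0196,-0.0338,0,-0.052],[-0.018,-0.0348,0,-0.052],[-0.016,-0.0357,0,-0.052],[-0.014,-0.0365,0,-0.052],[-0.0122,-0.0372,0,-0.052],[-0.0103,-0.0377,0,-0.052]],
])

```text
time: 12.8
tool_pos: [0.4863, 0.0638, 0.1464]
tool_rot: [3.141, 0.003, -0.363]
contact_force: [0.7, -0.5, -0.4]
opening: 0.0234
```

step_arm([
  [[-0.0083,-0.0382,0,-0.052],[-0.0063,-0.0386,0,-0.052],[-0.0043,-0.039,0,-0.052],[-0.0023,-0.039,0,-0.052],[0,-0.039,0,-0.052],[0.002,-0.039,0,-0.052],[0,0,0,0],[0,0,0,0]],
])

```text
time: 13.47
tool_pos: [0.5219, 0.2952, 0.1456]
tool_rot: [3.14, 0.003, -0.05]
contact_force: [-0.6, 0.5, -0.6]
opening: 0.0238
```

Run:
```python
from h import *
c=cam("wrist"); c["fish"]=1; cv2.imwrite("pics/w10.png",c["frame"][:,:,::-1])
x=np.array([0.9986,-0.053]); y=np.array([0.053,0.9986]); O=np.array([0.6534,0.286])
for side in (1,-1): print(proj(c,[*(O-0.182*x+side*.06*y),0.075]).round(0))
B=O-0.125*x; print("floor",B)
print("floor centre px",proj(c,[*B,0.015]), [proj(c,[*(B+a*x+b*y),0.015]).round(0) for a,b in [(-.041,.048),(-.041,-.048),(.05,-.048),(.05,.048)]])
s=cam("side"); crop(s,150,120,350,240,4,"s10.png")
plan(0.524,0.2928,0.0315,-0.053)
```

```text
[207. 273.]
[354. 273.]
floor [0.528575 0.292625]
floor centre px [280.9156115  186.39990984] [array([231., 228.]), array([330., 228.]), array([335., 133.]), array([227., 132.])]
t 13.57 at [0.5222 0.2929 0.1463] yaw -0.053 F [-0.4 -0.1  0. ] open 0.0236
[[[0.0006, -0.0, 0.0383, -0.0002], [0.0006, -0.0, 0.0383, -0.0002], [0.0006, -0.0, 0.0383, -0.0002]]]
```

View pics/w10.png

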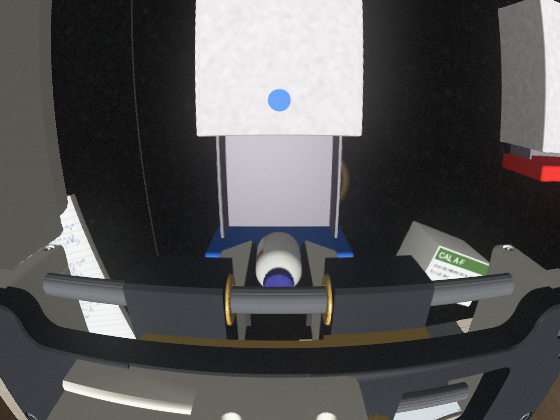

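View pics/s10.png

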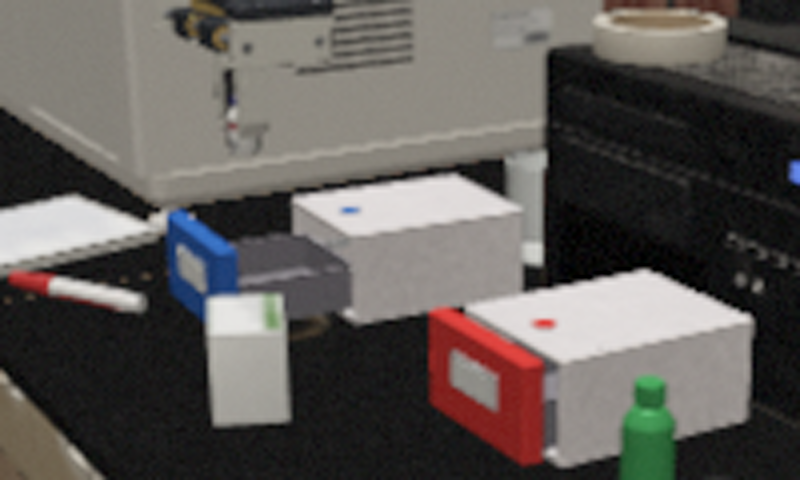

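The drawer outline matches the prediction for fully open, and the tool is over its centre with the vial hanging upright. I'll lower it and release.

step_arm([
  [[0.002,0,0.03,0],[0,0,0.035,0],[0,0,0.025,0],[0,0,0.012,0],[0,0,0.006,0],[0,0,0.002,0],[0,0,0.001,0],[0,0,0,0]],
])

```text
time: 14.23
tool_pos: [0.5261, 0.2937, 0.0381]
tool_rot: [-3.14, -0.002, -0.054]
contact_force: [-0.1, 0.3, -0.4]
opening: 0.0239
```

Run:
```python
from h import *
plan(0.524,0.2928,0.0304,-0.053)
s=cam("side"); crop(s,150,120,350,240,4,"s11.png")
c=cam("wrist"); cv2.imwrite("pics/w11.png",c["frame"][:,:,::-1])
```

```text
t 14.23 at [0.5261 0.2937 0.0381] yaw -0.054 F [-0.1  0.3 -0.4] open 0.0239
[[[-0.0021, 0.001, 0.0077, -0.0006]]]
```

View pics/s11.png

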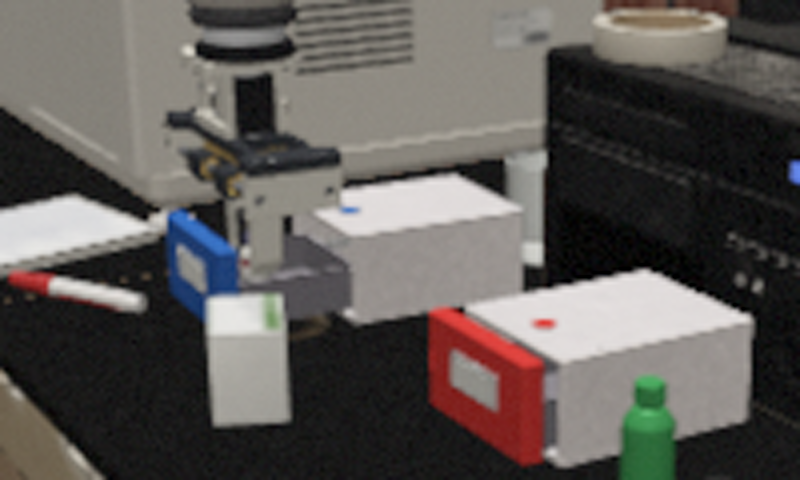

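View pics/w11.png

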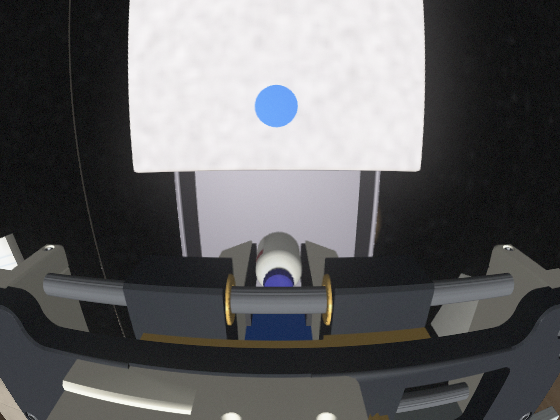

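step_arm([
  [[0,0,0.003,0],[0,0,0.002,0],[0,0,0.001,0],[0,0,0,0]],
])

```text
time: 14.67
tool_pos: [0.525, 0.2936, 0.0305]
tool_rot: [3.141, 0.0, -0.053]
contact_force: [0.6, 0.2, -0.0]
opening: 0.0235
```

step_arm([
  [[0,0,0.001,0],[0,0,0,0]],
])

```text
time: 14.83
tool_pos: [0.5251, 0.2936, 0.0303]
tool_rot: [-3.142, -0.0, -0.053]
contact_force: [-1.1, -0.1, 4.3]
opening: 0.0236
```

The vial has touched down, with 4 N upward. Opening to about 40 mm.

step_arm([
  [[0,0,0,0],[0,0,0,0],[0,0,0,0],[0,0,0,0]],
], hand=0.43)

```text
time: 15.17
tool_pos: [0.5252, 0.2936, 0.0296]
tool_rot: [3.142, 0.0, -0.053]
contact_force: [0.5, 0.7, -1.0]
opening: 0.0389
```

step_arm([
  [[0,0,-0.012,0],[0,0,-0.025,0],[0,0,-0.035,0],[0,0,-0.035,0],[0,0,-0.03,0],[0,0,0,0]],
])

```text
time: 15.67
tool_pos: [0.5283, 0.2949, 0.1748]
tool_rot: [-3.136, -0.012, -0.053]
contact_force: [0.7, 1.1, 0.8]
opening: 0.0392
```

Run:
```python
from h import *
c=cam("wrist"); c["fish"]=1; cv2.imwrite("pics/w12.png",c["frame"][:,:,::-1])
hsv=cv2.cvtColor(c["frame"],cv2.COLOR_RGB2HSV); m=cv2.inRange(hsv,(110,90,60),(135,255,255)); n,l,st,ce=cv2.connectedComponentsWithStats(m)
for i in range(1,n):
    if st[i,4]>30: print(ce[i].round(1),st[i,4],onz(c,*ce[i],0.058).round(4))
s=cam("side"); crop(s,150,120,350,240,4,"s12.png")
plan(0.43,0.2975,0.15,-0.053)
```

```text
[280.6 203.6] 165 [0.5247 0.2942 0.058 ]
[280.9 237.4] 2671 [0.4924 0.2955 0.058 ]
t 15.77 at [0.5258 0.2939 0.1689] yaw -0.053 F [-0.7  0.1 -0.7] open 0.0395
[[[-0.032, 0.0005, 0.0063, -0.0001], [-0.032, 0.0005, 0.0063, -0.0001], [-0.032, 0.0005, 0.0063, -0.0001]]]
```

View pics/w12.png

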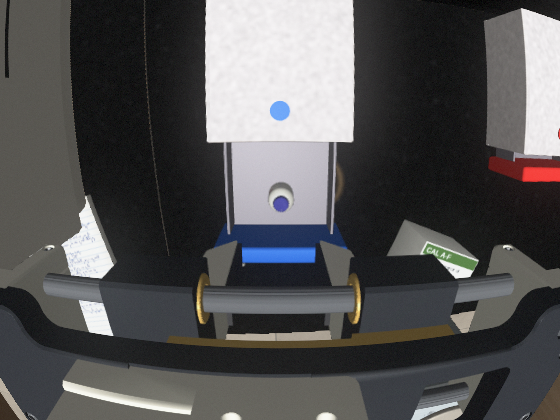

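View pics/s12.png

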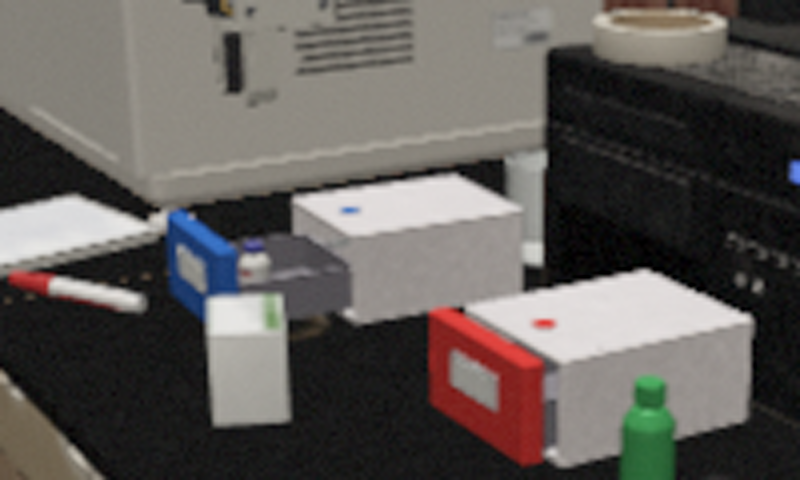

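The vial is standing upright in the drawer (cap at wrist pixel (281,204), world (0.525, 0.294)) and has been let go. Now I'll shut the fingers and go round to the front of the panel.

step_arm([
  [[-0.032,0,0,0],[-0.033,0,0,0],[-0.033,0,0,0],[0,0,0.02,0],[0,0,0.035,0],[0,0,0.035,0],[0,0,0.03,0],[0,0,0.016,0]],
], hand=0)

```text
time: 16.43
tool_pos: [0.4243, 0.2973, 0.0264]
tool_rot: [3.138, 0.007, -0.053]
contact_force: [-0.9, -0.8, 0.1]
opening: 0.0005
```

step_arm([
  [[0.003,0,0,0],[0.004,0,0,0],[0.004,0,0,0],[0.004,0,0,0],[0.004,0,0,0],[0.004,0,0,0]],
])

```text
time: 16.93
tool_pos: [0.4514, 0.2978, 0.0318]
tool_rot: [-3.141, -0.002, -0.053]
contact_force: [-0.4, 0.2, -0.4]
opening: 0.0004
```

step_arm([
  [[0.002,0,0,0],[0.002,0,0,0],[0.002,0,0,0],[0.002,0,0,0],[0.003,0,0,0],[0.003,0,0,0],[0.004,0,0,0],[0.004,0,0,0]],
])

```text
time: 17.6
tool_pos: [0.4717, 0.2964, 0.0307]
tool_rot: [3.141, 0.002, -0.053]
contact_force: [-4.0, 0.2, 1.9]
opening: 0.0002
```

step_arm([
  [[0.004,0,0,0],[0.004,0,0,0],[0.004,0,0,0],[0.004,0,0,0],[0.004,0,0,0],[0.004,0,0,0],[0.004,0,0,0],[0.004,0,0,0]],
])

```text
time: 18.27
tool_pos: [0.5045, 0.2948, 0.0307]
tool_rot: [-3.141, 0.0, -0.053]
contact_force: [-5.6, 3.2, 1.0]
opening: 0.0003
```

Run:
```python
from h import *
c=cam("wrist"); c["fish"]=1; cv2.imwrite("pics/w13.png",c["frame"][:,:,::-1])
plan(0.552,0.2902,0.03,-0.053)
```

```text
t 18.32 at [0.5054 0.2948 0.0307] yaw -0.053 F [-2.6  2.5 -1.1] open 0.0005
[[[0.0234, 0.001, 0.0003, -0.0002], [0.0234, 0.001, 0.0003, -0.0002]]]
```

View pics/w13.png

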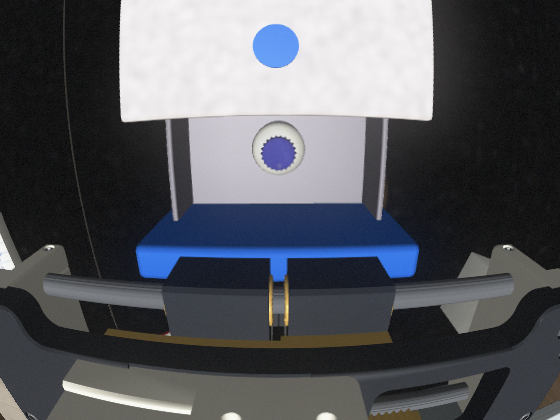

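The drawer is sliding in with the vial still upright (cap at (278,152)). Carrying on.

step_arm([
  [[0.004,0,0,0],[0.004,0,0,0],[0.004,0,0,0],[0.004,0,0,0],[0.004,0,0,0],[0.004,0,0,0],[0.004,0,0,0],[0.003,0,0,0]],
])

```text
time: 18.98
tool_pos: [0.5349, 0.2932, 0.0306]
tool_rot: [-3.142, 0.001, -0.053]
contact_force: [-5.5, 2.6, 3.3]
opening: 0.0003
```

step_arm([
  [[0.003,0,0,0],[0.003,0,0,0],[0.003,0,0,0],[0.002,0,0,0],[0.002,0,0,0],[0,0,0,0]],
])

```text
time: 19.48
tool_pos: [0.5483, 0.2925, 0.0305]
tool_rot: [-3.141, 0.0, -0.053]
contact_force: [-3.7, 2.7, 0.5]
opening: 0.0005
```

step_arm([
  [[0.002,0,0,0],[0.002,0,0,0],[0,0,0,0]],
])

```text
time: 19.73
tool_pos: [0.5523, 0.2923, 0.0306]
tool_rot: [-3.141, -0.0, -0.053]
contact_force: [-4.4, 2.7, 0.2]
opening: 0.0004
```

step_arm([
  [[0.001,0,0,0],[0,0,0,0]],
])

```text
time: 19.9
tool_pos: [0.5524, 0.2923, 0.0306]
tool_rot: [3.142, 0.002, -0.053]
contact_force: [-6.3, 2.8, 0.9]
opening: 0.0007
```

The drawer is at the stop, at the same 0.552 reading as before. I'll back off slowly so it returns gently to flush.

step_arm([
  [[-0.003,0,0,0],[-0.003,0,0,0],[-0.003,0,0,0],[-0.004,0,0,0],[-0.005,0,0,0],[-0.005,0,0,0],[-0.005,0,0,0]],
])

```text
time: 20.48
tool_pos: [0.5251, 0.2934, 0.0309]
tool_rot: [-3.141, -0.001, -0.053]
contact_force: [0.4, -0.3, 0.0]
opening: 0.0005
```

step_arm([
  [[-0.03,0,0,0],[-0.035,0,0,0],[-0.035,0,0,0],[-0.01,0,-0.02,0],[0,0,-0.04,0],[0,0,-0.04,0],[0,0,-0.02,0],[0,0,0,0]],
])

```text
time: 21.15
tool_pos: [0.4177, 0.3008, 0.156]
tool_rot: [-3.136, -0.009, -0.053]
contact_force: [0.2, 0.0, -0.1]
opening: 0.0006
```

Run:
```python
from h import *
c=cam("wrist"); c["fish"]=1; cv2.imwrite("pics/w14.png",c["frame"][:,:,::-1])
s=cam("side"); crop(s,150,120,350,240,4,"s14.png"); crop(s,230,170,390,320,4,"s14b.png")
x=np.array([0.9986,-0.053]); y=np.array([0.053,0.9986]); O=np.array([0.6534,0.286])
for d in (0,.01): print([proj(c,[*(O-(0.102+d)*x+k*.06*y),0.075]).round(0) for k in (1,-1)])
plan(0.42,0.0,0.25,-0.053)
```

```text
[array([202.,  38.]), array([364.,  39.])]
[array([201.,  51.]), array([364.,  51.])]
t 21.25 at [0.4155 0.2995 0.1514] yaw -0.053 F [ 0.3  0.9 -0.1] open 0.0003
[[[0.0026, 0.0374, -0.0123, -0.0], [0.0026, 0.0374, -0.0123, -0.0], [0.0026, 0.0374, -0.0123, -0.0], [0.0026, 0.0374, -0.0123, -0.0], [0.0026, 0.0374, -0.0123, -0.0], [0.0026, 0.0374, -0.0123, -0.0], [0.0026, 0.0374, -0.0123, -0.0], [0.0026, 0.0374, -0.0123, -0.0]]]
```

View pics/w14.png

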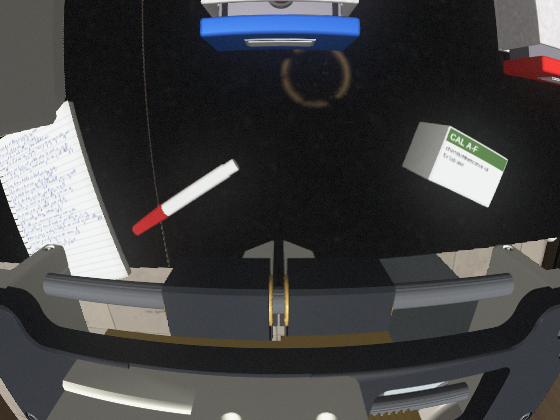

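View pics/s14.png

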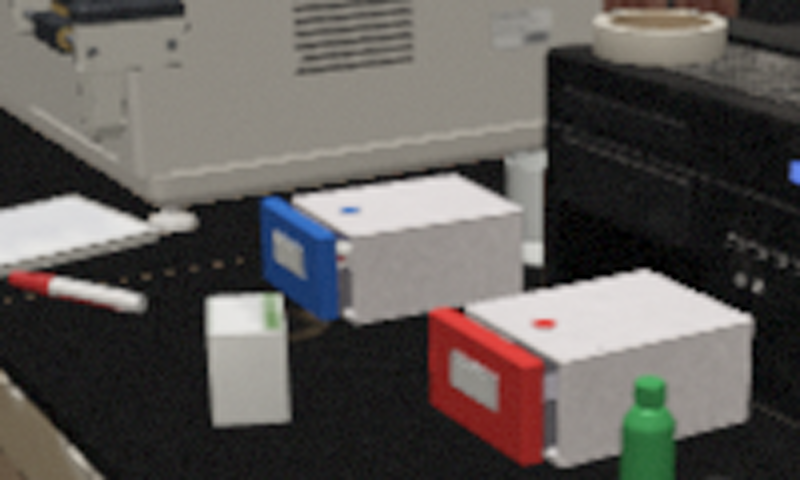

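View pics/s14b.png

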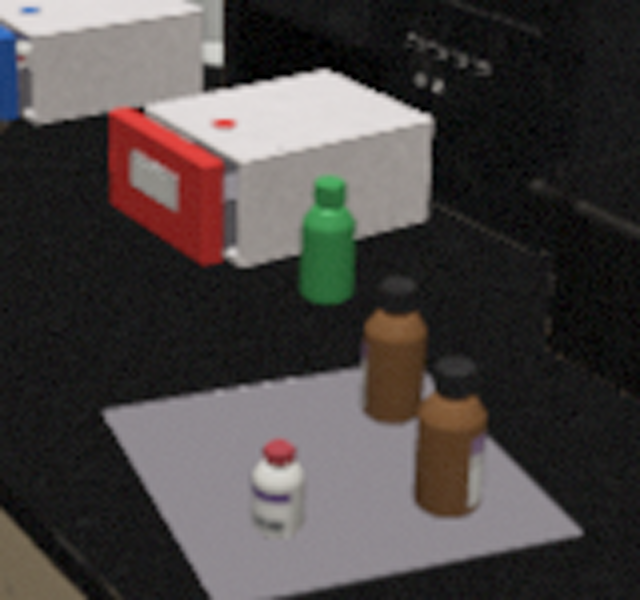

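The drawer looks flush (panel edge at row 38, as predicted for shut). Part of the vial is visible in the gap, so I'll look closer from above.

step_arm([
  [[0.03,0,-0.02,0],[0.035,0,-0.02,0],[0.02,0,0,0],[0,0,0,0],[0,0,0,0],[0,0,0,0],[0,0,0,0]],
])

```text
time: 21.83
tool_pos: [0.4986, 0.2948, 0.1894]
tool_rot: [3.14, 0.003, -0.053]
contact_force: [0.7, 0.9, 0.1]
opening: 0.0007
```

Run:
```python
from h import *
c=cam("wrist"); c["fish"]=1; crop(c,180,40,390,260,2.7,"w15.png")
x=np.array([0.9986,-0.053]); y=np.array([0.053,0.9986]); O=np.array([0.6534,0.286])
for d in (0,.006,.01): print(d,[proj(c,[*(O-(0.102+d)*x+k*.06*y),0.075]).round(1) for k in (1,-1)])
s=cam("side"); crop(s,205,160,270,210,12,"s15.png")
```

```text
0 [array([208.7, 138.7]), array([350., 139.])]
0.006 [array([208.9, 145.6]), array([349.7, 146. ])]
0.01 [array([209.1, 150.3]), array([349.5, 150.6])]
```

View pics/w15.png

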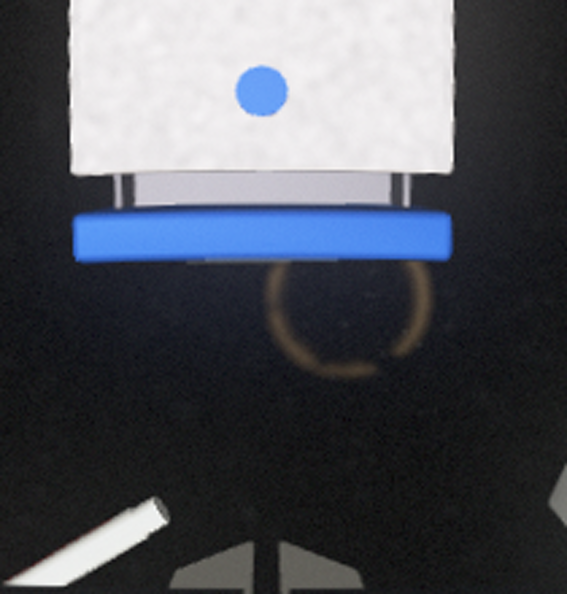

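View pics/s15.png

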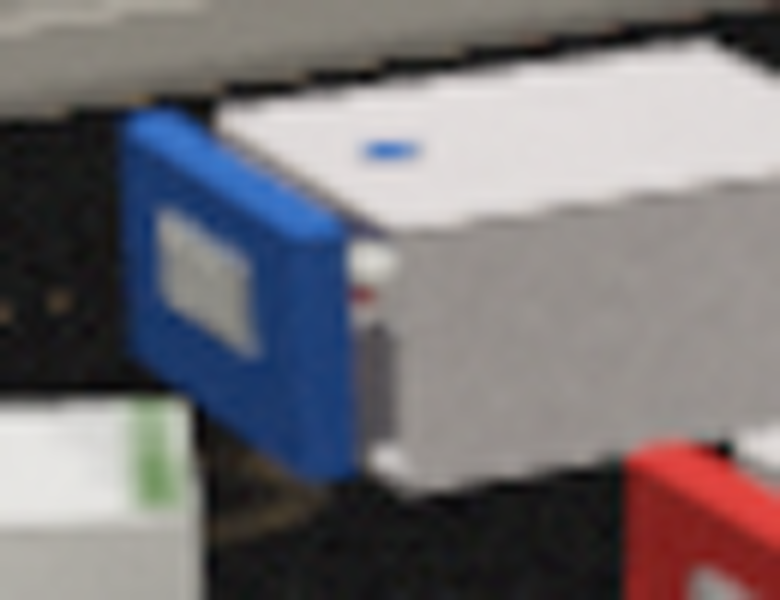

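The panel edge sits at row 137, and 139 is predicted for flush, so the drawer is shut and latched. Through the gap the vial stands upright, with its shoulder on top and its red band level. The arm is clear of everything, so I'm handing in.

Run:
```python
from h import *
s=robot.observe(); print(s["time"],s["tool_pos"],np.round(s["contact_force"],1)); print(robot.hand_in())
```

```text
21.9333 [0.49911294 0.29502367 0.1901749 ] [-0.5 -0.4 -0.6]
the job is handed in; nothing more can be done
None
```

The blue-capped vial is standing in the blue drawer, the drawer is shut and latched, and I handed the job in at about 22 s. I got no verdict, so what follows is what my own checks showed.

- **What I did:** I lifted the carton by its narrow sides and stood it upright to the right, at about (0.446, 0.131). I pushed the blue panel to its stop and withdrew, and the drawer sprang fully out. I put the vial at the drawer's centre and let go, then pushed the drawer slowly back to the stop and eased off.
- **Blue drawer:** the panel's edge was at row 137 in the wrist view, where flush predicts 139. That is within about 2 mm of flush, and it stayed there after I let go.
- **Vial:** through the gap behind the panel its shoulder is on top and its red band is level, so it looks upright. Only that part of it could be seen.
- **Everything else:** the carton and the other three bottles are standing, with no visible shift. The red drawer is shut, and the arm was clear with the force reading near zero.
- **Checks that disagreed:** the first views after the drawer's release showed it only about 55 mm out. It was still moving, and later views showed it fully open.

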